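Sweep pull-tested modules off the bonder work-holder into the scrap bin

TASK

Pull testing is finished: with the fingertips, sweep the three loose test modules along the work-holder's flat plate and over its side edge so that all three drop into the empty scrap bin. Only push them gently: do not pinch, lift or carry them. Do not bump the module clamped on its chuck, and leave the spool, loupe, setting block and everything else where it stands.

Things in the scene. Friction and masses are not known exactly. Their poses are not given: they have to be found in the camera images.
- stage: the wire bonder's work-holder, fixed on the bench: a black pedestal with a flat dark steel top plate 250 x 320 mm (x, y), without rims; the top face is 105 mm above the origin (the origin is the centre of its underside, at bench height). The plate is 12 mm thick and overhangs the pedestal; the scrap bin stands against one of its two 250 mm long sides (its +y or its -y side), the module carrier against the other
- scrap_bin: the scrap bin, fixed: an empty open-topped rectangular aluminium pan, outside 240 x 120 x 88 mm (x, y, z), walls 4 mm. Its near wall is tucked 6 mm under the overhanging plate edge, so that a module pushed over the edge falls in; its rim is 17 mm lower than the plate's top, and its axes are parallel to the work-holder's. Origin: centre of its underside, at bench height
- carrier: the module carrier on the side opposite to the bin, fixed: a flat grey tray 240 x 120 x 18 mm (x, y, z) with five finished modules in its pockets, 30 mm high in all. Origin: centre of its underside, at bench height
- chuck: the vacuum chuck, fixed to the far part of the plate (85 mm to the work-holder's +x): an aluminium block 56 x 100 x 12 mm (x, y, z) with a module held on it by two red clamps, 35 mm high in all. Origin: centre of its underside, on the plate
- module_a: a pull-tested scrap power module lying flat and loose on the work-holder's plate: 48 x 34 x 12 mm (x, y, z), 25 to 50 g, a copper base with an open-topped white plastic frame around ceramic, dies and pins. Origin: centre of its underside. The three scrap modules are alike
- module_b: a pull-tested scrap power module lying flat and loose on the work-holder's plate: 48 x 34 x 12 mm (x, y, z), 25 to 50 g, a copper base with an open-topped white plastic frame around ceramic, dies and pins. Origin: centre of its underside. The three scrap modules are alike
- module_c: a pull-tested scrap power module lying flat and loose on the work-holder's plate: 48 x 34 x 12 mm (x, y, z), 25 to 50 g, a copper base with an open-topped white plastic frame around ceramic, dies and pins. Origin: centre of its underside. The three scrap modules are alike
- spool: a bond-wire spool standing on the plate among the modules: aluminium, diameter 50 mm, 25 mm high, loose. Origin: centre of its underside
- gauge: a stepped steel setting block on the plate beside the chuck: 30 x 35 x 30 mm (x, y, z), loose. Origin: centre of its underside
- loupe: a round loupe standing on the plate beside the chuck: diameter 36 mm, 32 mm high, clear foot, black body, loose. Origin: centre of its underside
- driver: a screwdriver 180 mm long lying loose on the bench to the left of the work-holder, near +y. Origin: on its underside, near mid length
- tweezers: steel tweezers 120 mm long lying loose on the bench to the right, near -y. Origin: on the underside, near mid length
- solvent: a closed blue solvent bottle standing loose on the bench to the left, behind the screwdriver: diameter 60 mm, 150 mm high. Origin: centre of its underside
Mind the look-alikes: they are no part of the job. What is shaped like the module_a but purple is not meant. Leave any turquoise look-alike of the module_b alone.

How it is judged:
By the outcome, as a careful person would: the job done as asked, in the order asked, and still so for the second after the job is handed in, with the robot touching nothing.
It also fails if it takes over 72 s, if anything falls off the work surface, if the arm or the gripper's body presses on something with over 40 N, if the wrist force passes 120 N, or if a joint passes its speed limit or range.

ROBOT

A 6-joint arm with a two-finger parallel gripper is mounted at the origin on the work surface. World frame = base frame: x ahead of the robot, y to its left, z up, the work surface at z = 0. Lengths are in mm, angles in degrees, forces in N, time in s.
With the tool pointing down it reaches from about 300 to 850 mm from the base axis. Payload 4.2 kg.
Tool frame: the origin (TCP) lies midway between the tips of the shut fingers; the grasp point (between the pads) lies env.hold_point_z behind it (env.hold_point_z is the distance from the TCP to the grasp point, in mm); z points along the fingers, y is the line along which they close (so a half turn about z gives the same grasp; the last joint's range is limited). The gripper opens to 91 mm and grips with 3 to 60 N. Pads are 32 mm wide; open, the fingers measure 118 mm over their backs; the gripper's body (76 mm by 178 mm) begins 60 mm behind the grasp point.
Start: joints at [62.109, 18.312, 89.639, -0, 72.044, -1.146], TCP at [258.773, 513.498, 213.976] pointing down, gripper open.
Joint ranges: [-177.97, 177.97], [-48.28, 115.42], [12.27, 149.76], [-77.06, 257.06], [2.81, 150.46], [-146.56, 146.56]. Speed limits (degrees/s): [147.25, 147.25, 180, 180, 180, 180].

INTERFACE

Orientations are given as [roll, pitch, yaw] about the fixed x, y, z axes, in that order (R = Rz(yaw) Ry(pitch) Rx(roll)).
In Python, from workcell import env, viewer, spotter gives the robot as it stands.
- The arm moves only by the tool apply_moves, never from a script. Its arguments are lists of equal length, an entry for each row: "delta_pos": the shift along the world's x, y, z normalised to -1 to 1, where 1 is 120 mm, a list of three; "rot": the turn, a rotation vector about the world's x, y, z normalised to -1 to 1, where 1 is 1.5 rad, a list of three; "hand": the opening, from 0 (shut) to 1 (fully open). A call has 1 to 10 rows; each row is the pose to reach, as a shift and turn from the pose commanded when the call began; what a row does not reach only later rows make up. A row lasts 1/12 s, in which the tool goes at most 41.7 mm and 7.16 degrees, less where a joint would pass 70% of its speed; a pose out of reach is approached as far as the arm can. A call with a number of a shift or a turn outside -1 to 1 is refused whole. A call with a gripper value outside its range is refused whole. The fingers move at their own pace and stop on an object; "newtons" is the grip in N (left out, the last holds). Time passes only in rows, so rows that repeat a pose let the fingers close. It gives the time, the measured TCP pose, the force, the opening and the grip force at its end, in the units of the state.
- env.state(): the state, without advancing time (a new reading comes with each control period).
- viewer.grab_frame(name): name is "side" or "top" or "wrist"; returns a dict with "pixels" (480x640x3 uint8, red, green, blue), "camera_matrix" (3x3 intrinsics, pixels), "R" (3x3) and "t" (3): a world point X has camera coordinates R X + t; the wrist camera has in their place "mount" (4x4, takes a point from camera to tool coordinates, whose origin is the TCP and whose axes are the flange's). Camera axes: x right, y down, z forward; pixel columns grow to the right and rows downward; lengths in mm; the calibration is good to about 2 mm. A picture is of the moment at which its call begins: read the wrist's pose just before it. There is no depth.
- env.job_done(): hands the job in; it is judged then, once.
Trained networks look in a picture, given as the dict that the camera call returned (one of the last four; its "shot" number tells which), for a name from the list of things; names that differ only in an ending like _2 or _b are one class to them, and where a whole thing is asked for, a point or a joint stands for the part that bears it (a point fixed in the world has none). Each returns a list of dicts, best first, with "score" (0 to 1); they miss things now and then, are a little off and sometimes report something else, mostly with a low value. They report only what shows in the picture. A call takes as long as a camera call. They do not tell look-alikes from the thing itself.
- spotter.trace(picture, query): "mask" (480x640 bool, what is visible of it) and "box" ([centre column, centre row, width, height] in pixels, round what is visible of it).
- spotter.landmark_of(picture, query): "position" ([column, row] in pixels: a listed point, or the origin of a listed thing).
The state is a dict: "time_s": time; "qpos": joint angles; "qvel": joint speeds; "effort": joint torques, N m; "ee_pos": TCP position; "ee_rot": TCP orientation; "force": force on the tool from outside, world axes, zero at the start; "torque": the same for the moment, N m; "gripper_width": finger opening in mm; "gripper_force": force on a finger pad.
Only numpy, scipy, OpenCV 4.12 (cv2) and the standard library are available. Lean on these libraries where they do the work, as an engineer would, in place of code of your own. Each camera call takes 0.05 s, during which the arm holds its last target. There are 200 camera calls.

## Working session

There is one attempt and no reset: what is moved stays moved. The work goes in short steps, Python scripts to look and compute and a tool call to move; the robot and the scene stay as the last step left them, time stands still between calls to the robot, and variables do not carry over. Pictures are saved under pics/ and viewed, at most 10 in all, crops included, and the job is handed in when it is done.

Besides the shell and the picture viewer there is one more tool, called after "Emit:" as a command line: name --argument value ..., lists and objects as JSON in quotes. apply_moves: Moves the arm, as the interface text tells. Its arguments: {"type":"object","properties":{"delta_pos":{"type":"array"},"rot":{"type":"array"},"hand":{"type":"array"},"newtons":{"type":"number"}},"required":["delta_pos","rot","hand"]}

```bash
ls; mkdir -p pics; python3 - <<'E'
from workcell import env, viewer, spotter
import cv2
for n in ("top","side"):
    p=viewer.grab_frame(n); cv2.imwrite(f"pics/{n}0.png",p["pixels"][:,:,::-1]); print(p["camera_matrix"],p["R"],p["t"],p.get("shot"))
    for q in ("stage","scrap_bin","module_a","spool","chuck","carrier"):
        print(q,[(round(d["score"],2),[round(float(v)) for v in d["box"]]) for d in spotter.trace(p,q)][:6],[(round(d["score"],2),[round(float(v)) for v in d["position"]]) for d in spotter.landmark_of(p,q)][:6])
print(env.state(),env.hold_point_z)
E
```

```text
pics
[[502.79646373   0.         319.46813219]
 [  0.         502.79646373 239.82675417]
 [  0.           0.           1.        ]] [[-0.00333245 -0.99988455  0.01482495]
 [-0.98972996  0.00117921 -0.14294481]
 [ 0.14291082 -0.01514906 -0.98961963]] [  -4.84524718  540.55987589 1213.24936534] 1
stage [(0.71, [301, 214, 149, 125])] [(0.66, [303, 222])]
scrap_bin [(0.64, [210, 199, 66, 102]), (0.2, [359, 186, 22, 16])] [(0.71, [221, 203]), (0.31, [306, 180])]
module_a [(0.81, [274, 239, 23, 32]), (0.74, [299, 304, 21, 24]), (0.68, [257, 309, 24, 18]), (0.61, [340, 252, 23, 30]), (0.6, [250, 198, 23, 21])] [(0.87, [272, 239]), (0.76, [337, 251]), (0.63, [298, 306]), (0.59, [254, 311])]
spool [(0.73, [320, 210, 23, 25]), (0.44, [135, 191, 37, 27]), (0.24, [385, 236, 60, 102])] [(0.91, [322, 212])]
chuck [(0.89, [308, 179, 44, 29])] [(0.91, [309, 178])]
carrier [(0.83, [387, 235, 55, 100])] [(0.64, [384, 234]), (0.31, [248, 195])]
[[607.46649525   0.         308.55203668]
 [  0.         607.46649525 248.08157799]
 [  0.           0.           1.        ]] [[-0.88249981  0.46984711 -0.0209
[... 683 characters left out ...]
248, 245, 10, 25])] []
{'time_s': 1.3, 'qpos': array([ 6.21067662e+01,  1.83111020e+01,  8.96393299e+01,  3.58913816e-03,
        7.20436570e+01, -1.14676803e+00]), 'qvel': array([ 0.03984358, -0.03309636, -0.03412999, -0.03569869, -0.06921816,
        0.08058324]), 'effort': array([ 5.84192662e-05, -4.12371254e+01, -2.32225227e+01,  7.29238777e-02,
        3.80089274e-02, -1.63870385e-05]), 'ee_pos': array([258.77106133, 513.49765877, 213.98169431]), 'ee_rot': array([ 1.79994022e+02, -3.29544616e-03,  1.53252428e+02]), 'force': array([0.57987252, 0.09287985, 0.37844379]), 'torque': array([-0.00022321, -0.00749019, -0.03153851]), 'gripper_force': 0.0, 'gripper_width': 91.22210033272603} 18.8
```

```bash
python3 - <<'E'
import cv2
a=cv2.imread("pics/top0.png"); cv2.imwrite("pics/top0c.png",cv2.resize(a[120:345,120:440],(800,562),interpolation=cv2.INTER_CUBIC))
E
```

```text
(no output)
```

View pics/top0c.png

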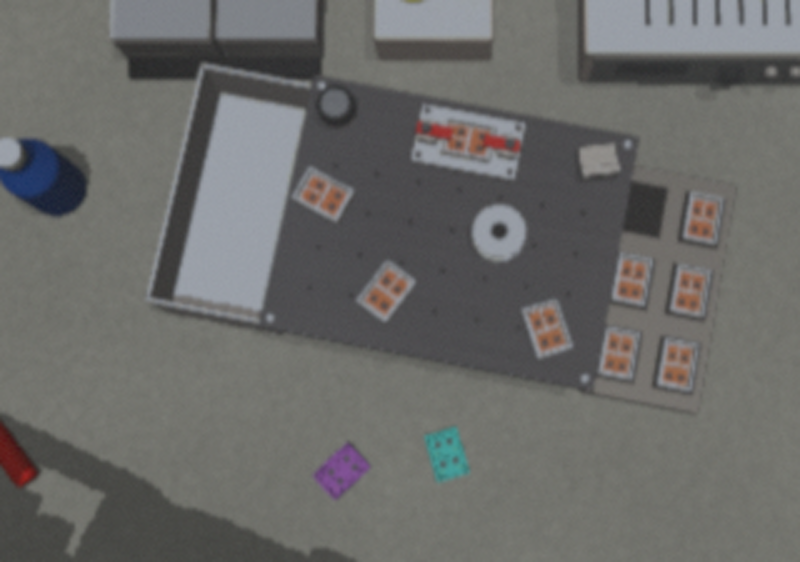

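```bash
cat > h.py <<'E'
import numpy as np, cv2
from workcell import env, viewer, spotter
def ray(p,uv,z):
    K,R,t=(np.array(p[k]) for k in("camera_matrix","R","t"))
    d=R.T@np.linalg.inv(K)@[uv[0],uv[1],1]; c=-R.T@t
    return c+d*(z-c[2])/d[2]
def mods(p):
    out=[]
    for d in spotter.trace(p,"module_a"):
        if d["score"]<.3: continue
        m=d["mask"]; ys,xs=np.nonzero(m)
        w=np.array([ray(p,q,117)[:2] for q in zip(xs,ys)],np.float32)
        r=cv2.minAreaRect(w); out.append((round(d["score"],2),w.mean(0).round(),np.round(r[1]),round(r[2]),p["pixels"][m].mean(0).round()))
    return out
E
python3 - <<'E'
from h import *
p=viewer.grab_frame("top")
f=lambda c,z:ray(p,(120+c[0]/2.5,120+c[1]/2.5),z).round()[:2]
for n,c,z in [("cTL",(316,76),105),("cTR",(638,137),105),("cBR",(592,392),105),("cBL",(263,328),105),("a",(323,194),117),("b",(386,290),117),("c",(547,328),117),("spool",(499,232),130),("loupe",(336,104),137),("binTL",(203,65),88),("binBL",(149,299),88)]: print(n,f(c,z))
for m in mods(p): print(m)
E
```

```text
cTL [749. 171.]
cTR [ 689. -140.]
cBR [444. -92.]
cBL [504. 216.]
a [630. 160.]
b [538. 100.]
c [502. -50.]
spool [591.  -5.]
loupe [712. 147.]
binTL [766. 284.]
binBL [534. 328.]
(0.81, array([504., -48.], dtype=float32), array([47., 34.]), 18, array([135., 115., 107.]))
(0.78, array([538., 101.], dtype=float32), array([34., 48.]), 55, array([134., 115., 108.]))
(0.73, array([373., 140.], dtype=float32), array([29., 41.]), 42, array([115.,  77., 132.]))
(0.65, array([387.,  45.], dtype=float32), array([44., 31.]), 18, array([ 71., 140., 136.]))
(0.62, array([631., 162.], dtype=float32), array([49., 34.]), 61, array([134., 113., 107.]))
```

Emit:
apply_moves --delta_pos '[[0.25,-0.29,0],[0.5,-0.57,0],[0.75,-0.86,0],[0.75,-0.86,0]]' --rot '[[0,0,-0.072],[0,0,-0.144],[0,0,-0.216],[0,0,-0.216]]' --hand '[0.2,0.2,0.2,0.2]'

```text
time_s: 1.73
ee_pos: [351.3, 406.6, 214.1]
ee_rot: [-180.0, 0.2, 134.3]
force: [0.8, 0.3, -0.3]
gripper_width: 67.5
gripper_force: 0.0
```

Emit:
apply_moves --delta_pos '[[0.25,-0.29,0],[0.5,-0.57,0],[0.75,-0.86,0],[0.75,-0.86,0]]' --rot '[[0,0,-0.072],[0,0,-0.144],[0,0,-0.216],[0,0,-0.216]]' --hand '[0.2,0.2,0.2,0.2]'

```text
time_s: 2.07
ee_pos: [441.7, 303.6, 214.1]
ee_rot: [179.9, 0.1, 115.8]
force: [0.5, -0.3, -0.1]
gripper_width: 40.9
gripper_force: 0.0
```

Emit:
apply_moves --delta_pos '[[0.25,-0.29,0],[0.5,-0.57,0],[0.75,-0.86,0],[0.75,-0.86,0]]' --rot '[[0,0,-0.072],[0,0,-0.144],[0,0,-0.216],[0,0,-0.216]]' --hand '[0.2,0.2,0.2,0.2]'

```text
time_s: 2.4
ee_pos: [531.9, 200.5, 213.9]
ee_rot: [179.9, 0.1, 97.3]
force: [0.1, 0.2, 0.4]
gripper_width: 18.8
gripper_force: 0.0
```

Emit:
apply_moves --delta_pos '[[0.25,-0.29,0],[0.5,-0.57,0],[0.75,-0.84,0],[0.75,-0.84,0]]' --rot '[[0,0,-0.072],[0,0,-0.144],[0,0,-0.216],[0,0,-0.216]]' --hand '[0.2,0.2,0.2,0.2]'

```text
time_s: 2.73
ee_pos: [622.2, 99.5, 213.5]
ee_rot: [179.8, 0.1, 78.7]
force: [-0.1, 0.3, -0.8]
gripper_width: 18.4
gripper_force: 0.0
```

```bash
python3 - <<'E'
from h import *
from scipy.spatial.transform import Rotation as Ro
s=env.state(); p=viewer.grab_frame("wrist"); cv2.imwrite("pics/w1.png",p["pixels"][:,:,::-1])
M=np.array(p["mount"]); T=np.eye(4); T[:3,:3]=Ro.from_euler("xyz",s["ee_rot"],degrees=True).as_matrix(); T[:3,3]=s["ee_pos"]
C=np.linalg.inv(T@M); p2=dict(p); p["R"]=C[:3,:3]; p["t"]=C[:3,3]
for q in("module_a","spool"):
  for d in spotter.landmark_of(p,q): print(q,round(d["score"],2),np.round(d["position"]),ray(p,d["position"],105).round())
E
```

```text
module_a 0.75 [ 93. 213.] [443. 160. 105.]
module_a 0.72 [138. 296.] [454.  82. 105.]
module_a 0.63 [221. 257.] [537. 103. 105.]
module_a 0.59 [316. 165.] [632. 162. 105.]
spool 0.7 [309. 354.] [590.  -6. 105.]
```

View pics/w1.png

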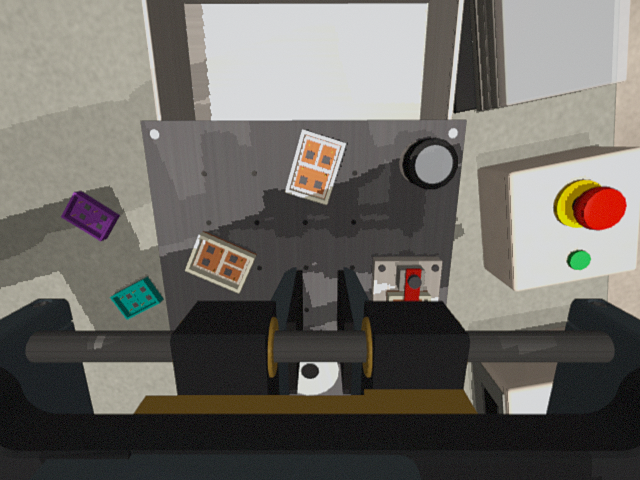

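Emit:
apply_moves --delta_pos '[[-0.01,0,-0.3],[-0.01,0,-0.55],[-0.01,0,-0.75],[-0.01,0,-0.86],[-0.01,0,-0.86],[-0.01,0,-0.86]]' --rot '[[0,0,0],[0,0,0],[0,0,0],[0,0,0],[0,0,0],[0,0,0]]' --hand '[0.2,0.2,0.2,0.2,0.2,0.2]'

```text
time_s: 3.38
ee_pos: [616.3, 104.9, 110.8]
ee_rot: [-179.9, -0.0, 79.2]
force: [-1.1, 0.4, -0.4]
gripper_width: 18.5
gripper_force: 0.0
```

Emit:
apply_moves --delta_pos '[[0.01,0.05,0],[0.02,0.1,0],[0.03,0.15,0],[0.04,0.2,0],[0.05,0.25,0],[0.06,0.3,0],[0.07,0.35,0],[0.08,0.4,0],[0.09,0.45,0],[0.1,0.5,0]]' --rot '[[0,0,0],[0,0,0],[0,0,0],[0,0,0],[0,0,0],[0,0,0],[0,0,0],[0,0,0],[0,0,0],[0,0,0]]' --hand '[0.2,0.2,0.2,0.2,0.2,0.2,0.2,0.2,0.2,0.2]'

```text
time_s: 4.22
ee_pos: [629.7, 163.7, 110.7]
ee_rot: [-180.0, 0.0, 79.0]
force: [-0.4, -0.8, -0.1]
gripper_width: 18.4
gripper_force: 0.2
```

Emit:
apply_moves --delta_pos '[[0.01,0.05,0],[0.02,0.1,0],[0.03,0.15,0],[0.04,0.2,0],[0.05,0.25,0],[0.06,0.3,0],[0.07,0.35,0],[0.07,0.35,0]]' --rot '[[0,0,0],[0,0,0],[0,0,0],[0,0,0],[0,0,0],[0,0,0],[0,0,0],[0,0,0]]' --hand '[0.2,0.2,0.2,0.2,0.2,0.2,0.2,0.2]'

```text
time_s: 4.88
ee_pos: [638.2, 206.4, 110.7]
ee_rot: [180.0, -0.0, 79.1]
force: [0.8, -0.4, -0.2]
gripper_width: 18.6
gripper_force: 0.0
```

```bash
python3 - <<'E'
from h import *
p=viewer.grab_frame("top"); cv2.imwrite("pics/top1c.png",cv2.resize(p["pixels"][120:345,120:440,::-1],(800,562),interpolation=cv2.INTER_CUBIC))
for m in mods(p): print(m)
E
```

```text
(0.61, array([538., 100.], dtype=float32), array([33., 47.]), 54, array([111.,  96.,  87.]))
(0.61, array([387.,  43.], dtype=float32), array([43., 30.]), 16, array([ 55., 106., 102.]))
(0.59, array([504., -49.], dtype=float32), array([47., 33.]), 18, array([139., 119., 110.]))
```

View pics/top1c.png

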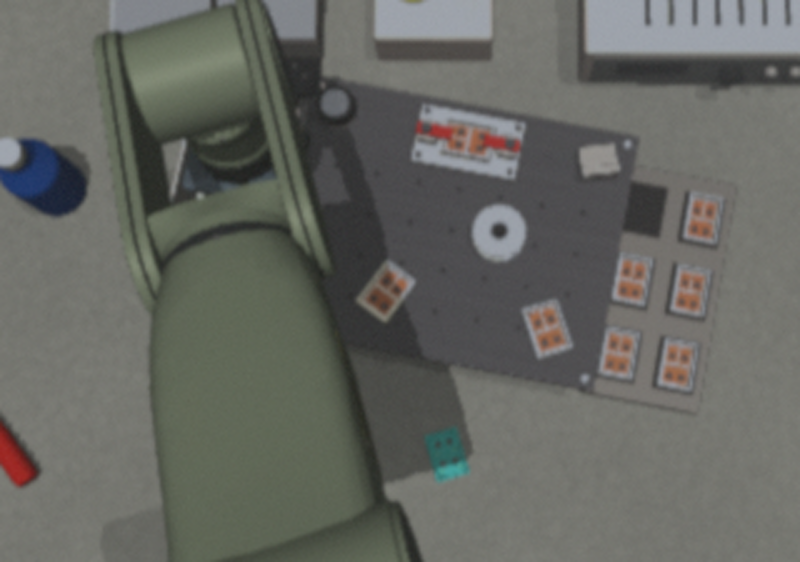

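Emit:
apply_moves --delta_pos '[[0,0,0.3],[-0.05,-0.1,0.4],[-0.25,-0.35,0.4],[-0.47,-0.68,0.4]]' --rot '[[0,0,0],[0,0,0],[0,0,0],[0,0,0]]' --hand '[0.2,0.2,0.2,0.2]'

```text
time_s: 5.32
ee_pos: [585.2, 128.0, 160.0]
ee_rot: [179.8, -0.1, 79.1]
force: [-0.2, -1.4, -0.6]
gripper_width: 18.3
gripper_force: 0.0
```

Emit:
apply_moves --delta_pos '[[-0.2,-0.3,0],[-0.4,-0.6,0],[-0.47,-0.69,0],[-0.47,-0.69,0],[-0.47,-0.69,-0.2],[-0.47,-0.69,-0.4],[-0.47,-0.69,-0.4]]' --rot '[[0,0,0],[0,0,0],[0,0,0],[0,0,0],[0,0,0],[0,0,0],[0,0,0]]' --hand '[0.2,0.2,0.2,0.2,0.2,0.2,0.2]'

```text
time_s: 5.9
ee_pos: [525.7, 45.2, 107.5]
ee_rot: [-179.6, 0.1, 79.0]
force: [-1.6, 0.3, -0.6]
gripper_width: 17.9
gripper_force: 0.0
```

```bash
python3 - <<'E'
from h import *
p=viewer.grab_frame("side"); cv2.imwrite("pics/s1c.png",cv2.resize(p["pixels"][190:370,220:460,::-1],(800,600),interpolation=cv2.INTER_CUBIC))
s=env.state();print(s["ee_pos"],s["force"])
E
```

```text
[527.08226474  45.44313098 109.35785374] [ 0.06534565 -1.30850643  0.45471751]
```

View pics/s1c.png

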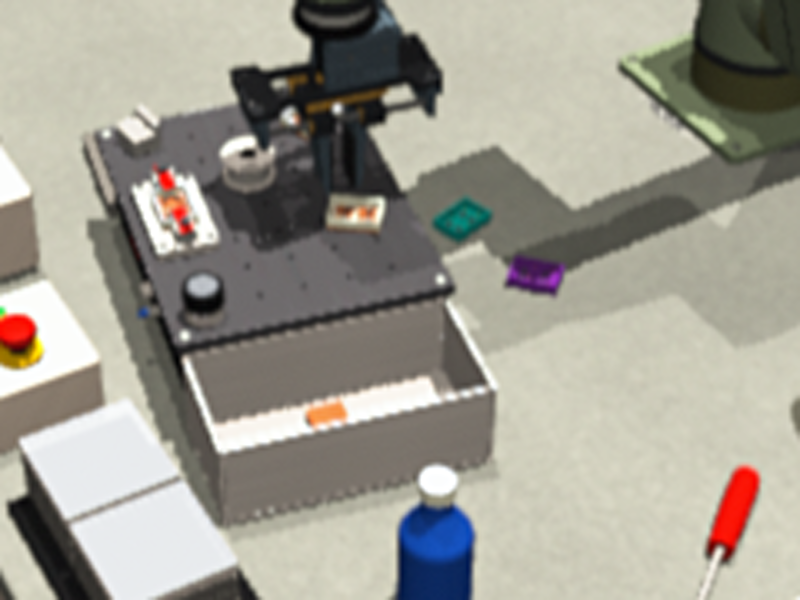

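Emit:
apply_moves --delta_pos '[[0.01,0.05,0.01],[0.02,0.1,0.01],[0.03,0.15,0.01],[0.04,0.2,0.01],[0.05,0.25,0.01],[0.06,0.3,0.01],[0.07,0.35,0.01],[0.08,0.4,0.01],[0.09,0.45,0.01],[0.1,0.5,0.01]]' --rot '[[0,0,0],[0,0,0],[0,0,0],[0,0,0],[0,0,0],[0,0,0],[0,0,0],[0,0,0],[0,0,0],[0,0,0]]' --hand '[0.2,0.2,0.2,0.2,0.2,0.2,0.2,0.2,0.2,0.2]'

```text
time_s: 6.78
ee_pos: [540.5, 106.2, 111.9]
ee_rot: [-180.0, 0.0, 79.0]
force: [1.1, -1.2, 0.9]
gripper_width: 18.2
gripper_force: 0.4
```

```bash
python3 - <<'E'
from h import *
p=viewer.grab_frame("wrist"); cv2.imwrite("pics/w2.png",p["pixels"][:,:,::-1])
s=env.state();print(s["ee_pos"],s["force"])
E
```

```text
[540.81405214 107.24500894 111.90151613] [0.96682201 0.91279454 0.05813608]
```

View pics/w2.png

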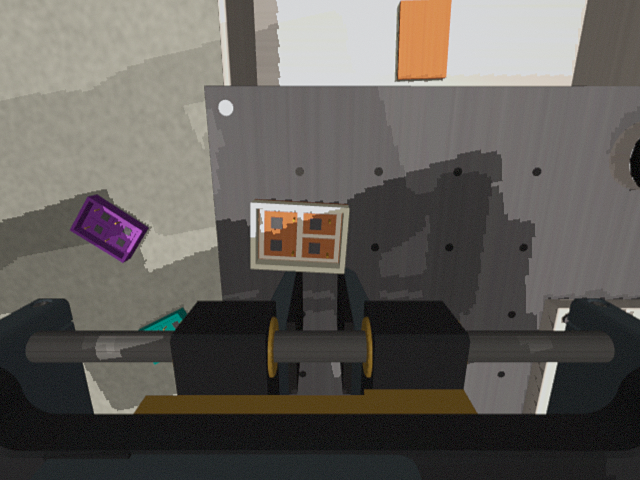

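Emit:
apply_moves --delta_pos '[[0.01,0.05,0],[0.02,0.1,0],[0.03,0.15,0],[0.04,0.2,0],[0.05,0.25,0],[0.06,0.3,0],[0.07,0.35,0],[0.08,0.4,0],[0.09,0.45,0],[0.1,0.5,0]]' --rot '[[0,0,0],[0,0,0],[0,0,0],[0,0,0],[0,0,0],[0,0,0],[0,0,0],[0,0,0],[0,0,0],[0,0,0]]' --hand '[0.2,0.2,0.2,0.2,0.2,0.2,0.2,0.2,0.2,0.2]'

```text
time_s: 7.67
ee_pos: [552.6, 166.2, 112.0]
ee_rot: [180.0, 0.0, 79.0]
force: [-0.1, -0.3, 0.4]
gripper_width: 18.4
gripper_force: 0.1
```

Emit:
apply_moves --delta_pos '[[0.01,0.05,0],[0.02,0.1,0],[0.03,0.15,0],[0.04,0.2,0],[0.05,0.25,0],[0.06,0.3,0],[0.07,0.35,0],[0.08,0.4,0],[0.09,0.45,0],[0.09,0.45,0]]' --rot '[[0,0,0],[0,0,0],[0,0,0],[0,0,0],[0,0,0],[0,0,0],[0,0,0],[0,0,0],[0,0,0],[0,0,0]]' --hand '[0.2,0.2,0.2,0.2,0.2,0.2,0.2,0.2,0.2,0.2]'

```text
time_s: 8.5
ee_pos: [563.6, 220.9, 111.9]
ee_rot: [180.0, -0.0, 79.0]
force: [-0.2, -0.2, -0.5]
gripper_width: 18.1
gripper_force: 0.0
```

Emit:
apply_moves --delta_pos '[[0,0,0.25],[0,-0.1,0.4],[-0.1,-0.4,0.4],[-0.15,-0.7,0.4],[-0.2,-0.9,0.4]]' --rot '[[0,0,0],[0,0,0],[0,0,0],[0,0,0],[0,0,0]]' --hand '[0.2,0.2,0.2,0.2,0.2]'

```text
time_s: 8.92
ee_pos: [538.5, 109.4, 160.4]
ee_rot: [180.0, 0.1, 79.0]
force: [0.1, 0.4, -0.5]
gripper_width: 18.0
gripper_force: 0.0
```

Emit:
apply_moves --delta_pos '[[-0.07,-0.3,0],[-0.14,-0.6,0],[-0.2,-0.91,0]]' --rot '[[0,0,0],[0,0,0],[0,0,0]]' --hand '[0.2,0.2,0.2]'

```text
time_s: 9.17
ee_pos: [514.4, 1.0, 160.1]
ee_rot: [180.0, 0.0, 79.0]
force: [-1.0, -1.0, -0.4]
gripper_width: 18.3
gripper_force: 0.0
```

Emit:
apply_moves --delta_pos '[[-0.07,-0.3,0],[-0.14,-0.6,0],[-0.2,-0.91,0],[-0.2,-0.91,0],[-0.2,-0.91,-0.2],[-0.2,-0.91,-0.4],[-0.2,-0.91,-0.4]]' --rot '[[0,0,0],[0,0,0],[0,0,0],[0,0,0],[0,0,0],[0,0,0],[0,0,0]]' --hand '[0.2,0.2,0.2,0.2,0.2,0.2,0.2]'

```text
time_s: 9.75
ee_pos: [488.1, -106.1, 108.5]
ee_rot: [-179.5, -0.0, 79.0]
force: [-0.7, 0.9, -0.7]
gripper_width: 18.2
gripper_force: 0.0
```

```bash
python3 - <<'E'
from h import *
s=env.state();print(s["ee_pos"],s["force"])
p=viewer.grab_frame("wrist"); cv2.imwrite("pics/w3.png",p["pixels"][:,:,::-1])
E
```

```text
[ 488.14952399 -106.05746384  108.49280768] [-0.69133712  0.90462505 -0.66654438]
```

View pics/w3.png

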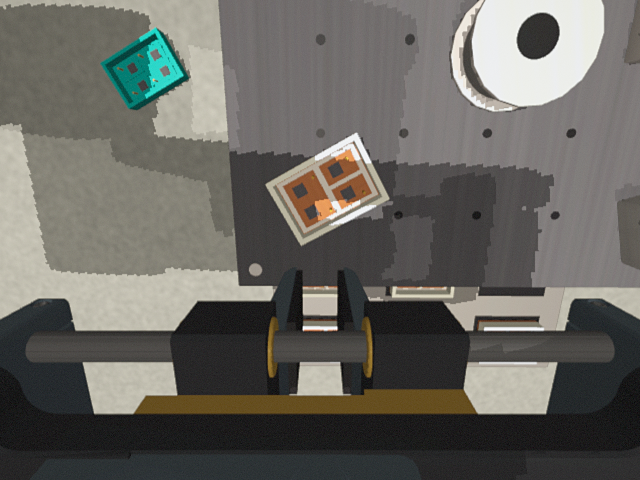

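Emit:
apply_moves --delta_pos '[[0.03,0.05,0.02],[0.04,0.1,0.02],[0.05,0.15,0.02],[0.06,0.2,0.02],[0.07,0.25,0.02],[0.08,0.3,0.02],[0.09,0.35,0.02],[0.1,0.4,0.02],[0.11,0.45,0.02],[0.12,0.5,0.02]]' --rot '[[0,0,0],[0,0,0],[0,0,0],[0,0,0],[0,0,0],[0,0,0],[0,0,0],[0,0,0],[0,0,0],[0,0,0]]' --hand '[0.2,0.2,0.2,0.2,0.2,0.2,0.2,0.2,0.2,0.2]'

```text
time_s: 10.63
ee_pos: [505.8, -46.2, 114.4]
ee_rot: [180.0, 0.0, 79.0]
force: [-0.4, -0.4, 1.0]
gripper_width: 18.4
gripper_force: 0.4
```

Emit:
apply_moves --delta_pos '[[0.01,0.05,0],[0.02,0.1,0],[0.03,0.15,0],[0.04,0.2,0],[0.05,0.25,0],[0.06,0.3,0],[0.07,0.35,0],[0.08,0.4,0],[0.09,0.45,0],[0.1,0.5,0]]' --rot '[[0,0,0],[0,0,0],[0,0,0],[0,0,0],[0,0,0],[0,0,0],[0,0,0],[0,0,0],[0,0,0],[0,0,0]]' --hand '[0.2,0.2,0.2,0.2,0.2,0.2,0.2,0.2,0.2,0.2]'

```text
time_s: 11.47
ee_pos: [517.7, 13.8, 114.4]
ee_rot: [180.0, 0.0, 79.0]
force: [0.5, -0.5, 0.4]
gripper_width: 18.3
gripper_force: 0.4
```

```bash
python3 - <<'E'
from h import *
s=env.state();print(s["ee_pos"],s["force"])
p=viewer.grab_frame("wrist"); cv2.imwrite("pics/w4.png",p["pixels"][:,:,::-1])
E
```

```text
[517.74311563  13.84628563 114.37280579] [ 0.51374845 -0.52167563  0.44966931]
```

View pics/w4.png

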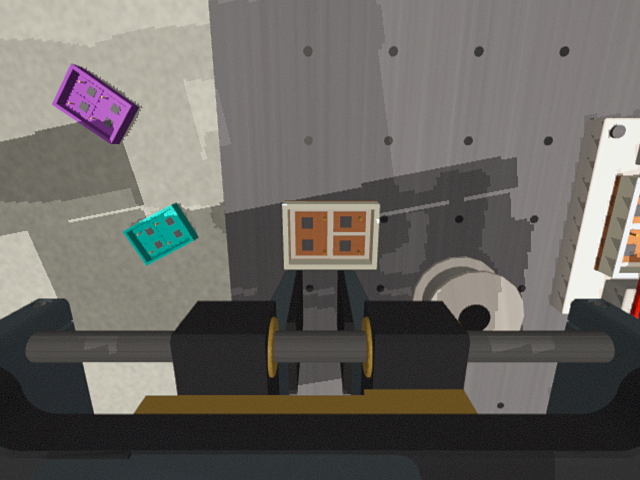

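Emit:
apply_moves --delta_pos '[[0.01,0.05,-0.01],[0.02,0.1,-0.02],[0.03,0.15,-0.03],[0.04,0.2,-0.03],[0.05,0.25,-0.03],[0.06,0.3,-0.03],[0.07,0.35,-0.03],[0.08,0.4,-0.03],[0.09,0.45,-0.03],[0.1,0.5,-0.03]]' --rot '[[0,0,0],[0,0,0],[0,0,0],[0,0,0],[0,0,0],[0,0,0],[0,0,0],[0,0,0],[0,0,0],[0,0,0]]' --hand '[0.2,0.2,0.2,0.2,0.2,0.2,0.2,0.2,0.2,0.2]'

```text
time_s: 12.35
ee_pos: [529.8, 73.9, 110.8]
ee_rot: [180.0, -0.0, 79.0]
force: [-0.4, -0.0, -0.1]
gripper_width: 18.5
gripper_force: 0.1
```

Emit:
apply_moves --delta_pos '[[0.01,0.05,0],[0.02,0.1,0],[0.03,0.15,0],[0.04,0.2,0],[0.05,0.25,0],[0.06,0.3,0],[0.07,0.35,0],[0.08,0.4,0],[0.09,0.45,0],[0.1,0.5,0]]' --rot '[[0,0,0],[0,0,0],[0,0,0],[0,0,0],[0,0,0],[0,0,0],[0,0,0],[0,0,0],[0,0,0],[0,0,0]]' --hand '[0.2,0.2,0.2,0.2,0.2,0.2,0.2,0.2,0.2,0.2]'

```text
time_s: 13.18
ee_pos: [541.8, 133.8, 110.8]
ee_rot: [180.0, 0.0, 79.0]
force: [-0.1, -1.0, 0.4]
gripper_width: 18.3
gripper_force: 0.2
```

Emit:
apply_moves --delta_pos '[[0.01,0.05,0],[0.02,0.1,0],[0.03,0.15,0],[0.04,0.2,0],[0.05,0.25,0],[0.06,0.3,0],[0.07,0.35,0],[0.08,0.4,0],[0.09,0.45,0],[0.1,0.5,0]]' --rot '[[0,0,0],[0,0,0],[0,0,0],[0,0,0],[0,0,0],[0,0,0],[0,0,0],[0,0,0],[0,0,0],[0,0,0]]' --hand '[0.2,0.2,0.2,0.2,0.2,0.2,0.2,0.2,0.2,0.2]'

```text
time_s: 14.02
ee_pos: [553.9, 193.9, 110.8]
ee_rot: [180.0, -0.0, 79.0]
force: [0.5, -0.5, 1.7]
gripper_width: 17.9
gripper_force: 0.0
```

Emit:
apply_moves --delta_pos '[[0.01,0.05,0],[0.02,0.1,0],[0.03,0.15,0],[0.04,0.2,0],[0.05,0.23,0],[0.05,0.23,0],[0.05,0.23,0.3],[0.05,0.23,0.6],[0.05,0.23,0.8]]' --rot '[[0,0,0],[0,0,0],[0,0,0],[0,0,0],[0,0,0],[0,0,0],[0,0,0],[0,0,0],[0,0,0]]' --hand '[0.2,0.2,0.2,0.2,0.2,0.2,0.2,0.2,0.2]'

```text
time_s: 14.77
ee_pos: [560.4, 221.0, 209.7]
ee_rot: [179.9, -0.1, 79.0]
force: [0.7, 1.2, 0.5]
gripper_width: 18.0
gripper_force: 0.0
```

Emit:
apply_moves --delta_pos '[[-0.1,-0.3,0],[-0.2,-0.6,0],[-0.3,-0.9,0],[-0.4,-1.0,0],[-0.4,-1.0,0]]' --rot '[[0,0,0],[0,0,0],[0,0,0],[0,0,0],[0,0,0]]' --hand '[0.2,0.2,0.2,0.2,0.2]'

```text
time_s: 15.18
ee_pos: [509.3, 97.9, 207.1]
ee_rot: [-179.9, 0.1, 78.8]
force: [-0.5, 0.1, -0.4]
gripper_width: 18.1
gripper_force: 0.0
```

```bash
python3 - <<'E'
from h import *
s=env.state();print(s["ee_pos"],s["force"])
p=viewer.grab_frame("wrist"); a=p["pixels"][:,:,::-1]
b=viewer.grab_frame("side")["pixels"][190:370,220:460,::-1]
cv2.imwrite("pics/f.png",np.hstack([cv2.resize(a,(400,300)),cv2.resize(b,(400,300),interpolation=cv2.INTER_CUBIC)]))
E
```

```text
[509.27343395  97.91913168 207.05600352] [-0.46937318  0.05741156 -0.44649491]
```

View pics/f.png

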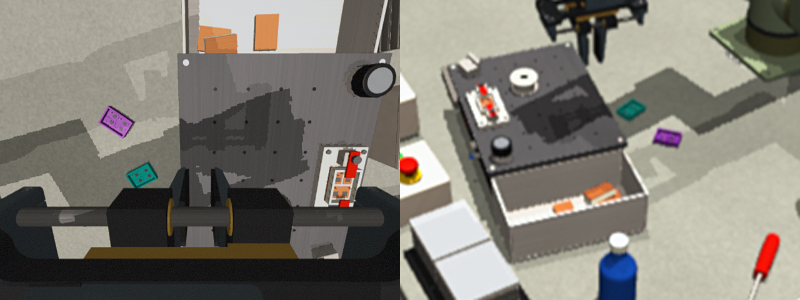

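The picture shows all three modules in the bin: one at (265,30), and two overlapping at (215,40) in the wrist view. The plate holds only the spool, loupe, block and chuck, all unmoved, and the arm is clear.

```bash
python3 -c "
from workcell import env
print(env.job_done())"
```

```text
the job is handed in; nothing more can be done
None
```

All three scrap modules were pushed over the plate's edge into the scrap bin, nothing else was moved as far as the final pictures show, and the job is handed in at about 15 s of the 72 s limit.

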